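# Clear the label printer and hold its recessed reset

## Task

Slide the yellow label roll up off the label printer's spindle and put it in the empty blue bin. Then take the orange-handled reset pin from its aluminium stand, reach it through the small round hole in the printer's deck that the roll was covering, and push the recessed red button down to the bottom. Finish while still gripping the pin and holding the button down, and leave everything else where it is.

Things in the scene. Friction and masses are not known exactly. Their poses are not given: they have to be found in the camera images.
- printer: Label printer, fixed, 200 (x) x 130 (y) mm; origin at the centre of its underside, z up. White flat deck 60 mm above the table over local x -100 to +45 mm; grey print head block with blue top, 96 mm high, over local x +45 to +100 mm. On the deck a steel spindle, diameter 21, 40 mm high, at local (-25, 0) mm. The reset hole is at local (-48, 0) mm, hidden under the roll at the start.
- spindle_top (a point): Centre of the spindle's top end, 40 mm above the deck. Slip the roll straight up over it.
- hole_mouth (a point): Centre of the reset hole's mouth, level with the deck (60 mm above the table), 23 mm from the spindle's axis. Round vertical hole, diameter 14 mm.
- button_top (a point): Centre of the top face of the red reset button inside the hole, diameter 12 mm, 14 mm below the deck when not pressed; moves down with the button.
- reset_button (a joint): How far the reset button is pressed, in m: 0 = up, 0.006 = fully down at its stop. Spring-loaded: starts to move at about 2 N, fully down takes about 5.5 N, and it springs back when let go.
- roll: Yellow label roll, a ring of outer diameter 64, bore 28, height 36 mm, about 100 g; origin at the centre of its underside, axis z. At the start it lies on the printer's deck around the spindle (underside 60 mm above the table, top 4 mm below the spindle's top).
- bin_empty: Empty blue open bin, fixed, 150 (x) x 170 (y) x 55 mm high, walls and floor 4 to 5 mm thick; origin at the centre of its underside.
- holder: Aluminium stand for the reset pin, fixed block 60 x 60 x 82 mm high with a 10 mm square hole in the middle of its top; origin at the centre of its underside.
- stylus: Reset pin standing upright in the stand; origin at the tip, z along the pin from the tip to the handle's end. Steel shank of diameter 7 from 0 to 75 mm; orange square handle 16 x 16 mm (flats along its x and y) from 75 to 145 mm; about 60 g. At the start its tip is 7 mm above the table and its handle's shoulder rests on the top of the stand, so it must be lifted about 75 mm to come out. Grip it at mid-handle.
- bin_full: Blue bin of the same size filled with small cartons (up to 67 mm high), fixed; not to be used. Origin at the centre of its underside.
- toolbox: Red and dark grey tool box, loose, 130 x 150 x 66 mm, handle up to 82 mm high; leave alone. Origin at the centre of its underside.
- screwdriver: Screwdriver lying on the table; leave alone.
- carton: Brown carton 70 x 90 x 60 mm; leave alone.
- carton_white: White carton 70 x 90 x 45 mm; leave alone.
- jar: Jar of diameter 60, 80 mm high; leave alone.
- spare_roll: White spare roll, diameter 96, 50 mm high, lying flat on the table; leave alone.
There are look-alikes about, which are no part of the job. What is shaped like the printer but purple is not meant.

How it is judged (in metres and radians):
On the way, in this order (a step that is already met when the one before it is completed fails the run):
1. the roll rests in the empty blue bin, let go (x of roll in the frame of bin_empty between -0.072 and 0.072 m and y of roll in the frame of bin_empty between -0.082 and 0.082 m and height (world z) of roll below 0.05 m and linear speed of roll below 0.05 m/s and contact force between roll and the fingers below 0.05 N and contact force between roll and bin_empty above 0.2 N), for 0.2 s.
2. the pin is gripped and drawn up out of its stand (height (world z) of stylus above 0.085 m and contact force between stylus and the fingers above 2 N), for 0.1 s.
3. the gripped pin holds the button down through the hole (value of joint reset_button above 0.004 m and distance between stylus and button_top below 0.008 m and contact force between stylus and printer above 1.5 N and contact force between stylus and the fingers above 2 N), for 0.5 s.
At the end, for the whole second after the job is handed in: The roll rests in the empty blue bin, untouched by the gripper. The button is at least 4 mm of its 6 mm down, the pin's tip is on it (within 8 mm of the centre of the button's top) and presses on it with more than 1.5 N, and the gripper still grips the pin (all of step 1 and all of step 3); the arm keeps its last pose, push and grip.
It fails at once if the tool box, screwdriver, a carton, the jar or the spare roll is shifted by more than 3 cm (distance of any of toolbox, screwdriver, carton, carton_white, jar, spare_roll from where it was at the start of the episode above 0.03 m).
It also fails if it takes over 69 s, if anything falls off the work surface, if the arm or the gripper's body presses on something with over 40 N, if the wrist force passes 120 N, or if a joint passes its speed limit or range.

## Robot

A 6-joint arm with a two-finger parallel gripper is mounted at the origin on the work surface. World frame = base frame: x ahead of the robot, y to its left, z up, the work surface at z = 0. Lengths are in mm, angles in rad, forces in N, time in s.
With the tool pointing down it reaches from about 350 to 775 mm from the base axis. Payload 7.3 kg.
Tool frame: the origin (TCP) lies at the very end of the fingers, on their centre line; the grasp point (between the pads) lies 19 mm behind it; z points along the fingers, y is the direction in which the jaws open and shut (so a half turn about z gives the same grasp; the last joint's range is limited). The gripper opens to 92 mm and grips with 3 to 60 N. Pads are 19 mm wide; open, the fingers measure 130 mm over their backs; the gripper's body (75 mm by 190 mm) begins 47 mm behind the grasp point.
Start: joints at [-1.365, 0.342, 1.524, -0, 1.275, -0.146], TCP at [180.932, -492.858, 226.741] pointing down, gripper open.
Joint ranges: [-2.53, 2.53], [-0.77, 2.02], [0.04, 2.7], [-1, 4.14], [0.28, 2.66], [-3.11, 3.11]. Speed limits (rad/s): [2.57, 2.57, 3.14, 3.14, 3.14, 3.14].

## Interface

Orientations are given as [roll, pitch, yaw] about the fixed x, y, z axes, in that order (R = Rz(yaw) Ry(pitch) Rx(roll)).
In Python, from plant import * gives the robot as it stands.
- The arm moves only by the tool arm_command, never from a script. Its argument "targets" is text: rows parted by semicolons, each of 7 numbers parted by spaces: the shift along the world's x, y, z in m, then the turn, a rotation vector about the world's x, y, z in degrees, then the finger opening in m, from 0 to 0.0918. A call has 1 to 5 rows; each row is the pose to reach, as a shift and turn from the pose commanded when the call began; what a row does not reach only later rows make up. A row lasts 1/10 s, in which the tool goes at most 50 mm and 8.59 degrees, less where a joint would pass 70% of its speed; a pose out of reach is approached as far as the arm can. A call with a gripper value outside its range is refused whole. The fingers move at their own pace and stop on an object; the grip force is fixed at half the most. Time passes only in rows, so rows that repeat a pose let the fingers close. It gives the time, the measured TCP pose, the force and the opening at its end, in the units of the state.
- get_obs(): the state, without advancing time (a new reading comes with each control period).
- capture(name): name is "scene" or "top" or "wrist"; returns a dict with "color" (400x640x3 uint8, red, green, blue), "range_z" (400x640 float32, mm along the optical axis (not along the pixel's ray), 0 where there is no reading), "camera_matrix" (3x3 intrinsics, pixels), "D" ([k1, k2, p1, p2, k3] as OpenCV has them; the pictures are not rectified), "rvec" (rotation vector, rad) and "tvec" (3), from world to camera coordinates, as OpenCV has them; the wrist camera has in their place "tool_from_camera" (4x4, takes a point from camera to tool coordinates, whose origin is the TCP and whose axes are the flange's). Camera axes: x right, y down, z forward; pixel columns grow to the right and rows downward; lengths in mm; the calibration is good to about 2 mm. A picture is of the moment at which its call begins: read the wrist's pose just before it.
- close_job(): hands the job in, once; it reports no verdict.
The state is a dict: "time": time; "joint_positions": joint angles; "dq": joint speeds; "tau": joint torques, N m; "tool_pos": TCP position; "tcp_rot": TCP orientation; "contact_force": force on the tool from outside, world axes, zero at the start; "moment": the same for the moment, N m; "grip_width": finger opening in mm.
Only numpy, scipy, OpenCV 4.12 (cv2) and the standard library are available. Lean on these libraries where they do the work, as an engineer would, in place of code of your own. Each camera call takes 0.05 s, during which the arm holds its last target. There are 200 camera calls.

## Working session

There is one attempt and no reset: what is moved stays moved. The work goes in short steps, Python scripts to look and compute and a tool call to move; the robot and the scene stay as the last step left them, time stands still between calls to the robot, and variables do not carry over. Pictures are saved under pics/ and viewed, about 8 in all and at most 12, crops included, and the job is handed in when it is done.

Besides the shell and the picture viewer there is one more tool, called after "Call:" as a command line: name --argument value ..., lists and objects as JSON in quotes. arm_command: Moves the arm, as the interface text tells. Its arguments: {"type":"object","properties":{"targets":{"type":"string"}},"required":["targets"]}

```bash
mkdir -p pics; ls
cat > h.py <<'E'
from plant import *
import numpy as np, cv2
from scipy.spatial.transform import Rotation as Ro
def cam(c,o=None):
    "returns R,t : world = R@cam + t"
    if 'rvec' in c:
        R=cv2.Rodrigues(np.array(c['rvec'],float))[0]; return R.T,-R.T@np.array(c['tvec'],float).ravel()
    T=np.array(c['tool_from_camera']); Rt=Ro.from_euler('xyz',o['tcp_rot']).as_matrix()
    return Rt@T[:3,:3], Rt@T[:3,3]+np.array(o['tool_pos'])
def rays(c,uv):
    p=cv2.undistortPoints(np.array(uv,float).reshape(-1,1,2),np.array(c['camera_matrix']),np.array(c['D'])).reshape(-1,2)
    return np.c_[p,np.ones(len(p))]
def onplane(c,uv,z,o=None):
    R,t=cam(c,o); d=rays(c,uv)@R.T
    return t+d*((z-t[2])/d[:,2])[:,None]
def cloud(c,o=None):
    H,W=c['range_z'].shape; u,v=np.meshgrid(np.arange(W),np.arange(H))
    R,t=cam(c,o); P=rays(c,np.c_[u.ravel(),v.ravel()])*c['range_z'].reshape(-1,1)
    P=P@R.T+t; P[c['range_z'].ravel()==0]=np.nan
    return P.reshape(H,W,3)
def save(n,im): cv2.imwrite('pics/'+n,im[:,:,::-1])
E
python3 - <<'E'
from h import *
o=get_obs(); print({k:np.round(v,3).tolist() for k,v in o.items()})
for n in('top','scene'):
    c=capture(n); save(n+'0.png',c['color']); R,t=cam(c); print(n,t.round(),R[:,2].round(2),(c['range_z']>0).mean())
    np.savez(n+'0.npz',**c)
E
```

```text
pics
{'time': 0.0, 'joint_positions': [-1.365, 0.343, 1.525, -0.0, 1.275, -0.146], 'dq': [0.001, 0.0, 0.002, -0.0, 0.0, 0.0], 'tau': [0.0, -43.125, -24.422, 0.072, 0.056, -0.0], 'tool_pos': [180.826, -492.438, 226.028], 'tcp_rot': [-3.14, -0.0, 0.352], 'contact_force': [-0.155, 1.134, -0.12], 'moment': [-0.008, -0.029, -0.016], 'grip_width': 91.616}
top [ 178.  -15. 1606.] [ 0.2   0.01 -0.98] 0.99595703125
scene [1292. -306.  734.] [-0.74  0.28 -0.61] 0.99594140625
```

View pics/top0.png

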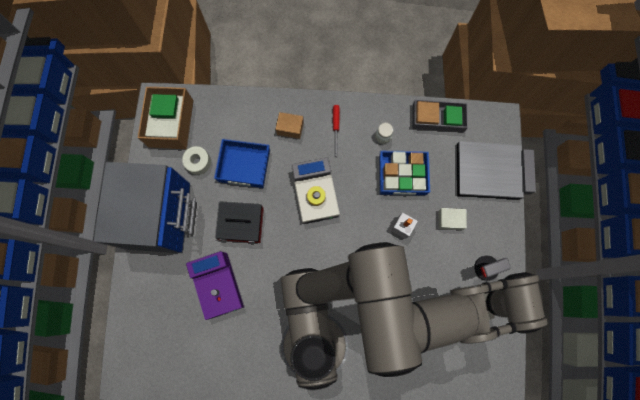

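View pics/scene0.png

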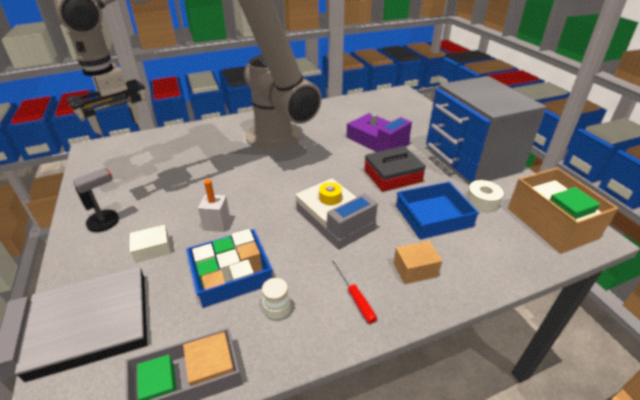

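Top view: the yellow roll is at (316,196) on the white printer. Possible mix-ups:
- **Roll:** spare white roll (196,160), and the knob on the purple printer (215,294).
- **Bin:** empty bin (243,163), against the full one (404,173) and the blue drawers (180,210).
- **Pin:** orange handle in its stand (408,222), against the screwdriver (336,118) and the lamp (485,268).

My choices are roll (316,196), bin (243,163) and pin (408,222). Next I'll measure them.

Run:
```python
from h import *
for n,B in (('top',dict(roll=(300,180,332,212),bin=(210,135,275,192),head=(290,155,330,182),deck=(290,172,345,225),pin=(390,210,420,240),stand=(388,210,420,240))),
            ('scene',dict(roll=(310,175,350,210),bin=(390,180,480,240),head=(325,192,375,225),pin=(195,175,220,205)))):
    c=dict(np.load(n+'0.npz')); P=cloud(c); hsv=cv2.cvtColor(c['color'],cv2.COLOR_RGB2HSV).astype(int)
    h,s,v=hsv[...,0],hsv[...,1],hsv[...,2]
    M=dict(roll=(abs(h-28)<7)&(s>130)&(v>90),bin=(abs(h-112)<12)&(s>130),head=(abs(h-108)<15)&(s>110),deck=(s<60)&(v>140),pin=(h<16)&(s>140)&(v>90),stand=(P[...,2]>70)&(P[...,2]<92))
    for k,(x0,y0,x1,y1) in B.items():
        m=np.zeros_like(M[k]); m[y0:y1,x0:x1]=M[k][y0:y1,x0:x1]
        ys,xs=np.nonzero(m); Q=P[m]; Q=Q[~np.isnan(Q[:,0])]
        print(n,k,m.sum(),'px',xs.mean().round(1),ys.mean().round(1),'box',xs.min(),xs.max(),ys.min(),ys.max(),'cloud med',np.median(Q,0).round(1),'z pct',np.percentile(Q[:,2],[5,50,95]).round(),
          )
        zz={'roll':96,'head':96,'deck':60,'bin':55,'pin':152,'stand':82}[k]
        W=onplane(c,np.c_[xs,ys],zz)[:,:2]
        r=cv2.minAreaRect(W.astype(np.float32)); print('    rect on z',zz,[np.round(a,1) for a in r])
        if k in('roll','pin'):
            sel=abs(Q[:,2]-zz)<6; print('    top pts',sel.sum(),Q[sel].mean(0).round(1) if sel.any() else '')
cc=dict(np.load('top0.npz'))['color'][140:250,220:440]
save('crop_top.png',cv2.resize(cc,None,fx=3.5,fy=3.5,interpolation=cv2.INTER_CUBIC))
```

```text
top roll 217 px 315.6 195.7 box 307 324 187 204 cloud med [507.9  24.9  95.4] z pct [ 81.  95. 102.]
    rect on z 96 [array([510.1,  24.8]), array([59.5, 58.1]), np.float64(3.4)]
    top pts 174 [511.1  23.3  95.7]
top bin 2027 px 242.0 162.5 box 215 268 139 187 cloud med [637.4 305.1   6.3] z pct [-1.  6. 55.]
    rect on z 55 [array([623.2, 297. ]), array([177.4, 159.4]), np.float64(85.3)]
top head 251 px 310.8 167.5 box 298 324 161 174 cloud med [607.7  46.6  97.4] z pct [ 92.  97. 104.]
    rect on z 96 [array([608.4,  47.2]), array([35.3, 87.8]), np.float64(15.1)]
top deck 1220 px 317.2 198.4 box 295 339 175 221 cloud med [504.5  16.6  60.1] z pct [53. 60. 66.]
    rect on z 60 [array([511.1,  20.7]), array([144.3, 132.7]), np.float64(14.8)]
top pin 21 px 408.8 221.0 box 406 411 219 223 cloud med [ 430.2 -287.2  151.2] z pct [144. 151. 157.]
    rect on z 152 [array([ 430.5, -287.2]), array([13.8, 14.3]), np.float64(47.3)]
    top pts 15 [ 431.6 -285.8  152.4]
top stand 271 px 404.7 224.3 box 393 417 212 235 cloud med [ 427.7 -282.8   81.9] z pct [76. 82. 88.]
    rect on z 82 
[... 168 characters left out ...]
 rect on z 96 [array([534. ,  14.4]), array([60.3, 92.2]), np.float64(68.3)]
    top pts 213 [516.1  21.1  94.4]
scene bin 3061 px 435.8 209.4 box 397 477 180 237 cloud med [621.8 306.7  21. ] z pct [ 1. 21. 53.]
    rect on z 55 [array([654. , 313.3]), array([266.9, 189.1]), np.float64(85.2)]
scene head 284 px 352.0 206.7 box 336 368 198 216 cloud med [607.7  44.7  96.3] z pct [95. 96. 98.]
    rect on z 96 [array([606.7,  45.9]), array([33.5, 86.8]), np.float64(14.7)]
scene pin 135 px 209.0 189.9 box 204 214 179 201 cloud med [ 437.5 -289.9  125.2] z pct [ 90. 125. 151.]
    rect on z 152 [array([ 474.7, -291. ]), array([15.8, 99.9]), np.float64(88.1)]
    top pts 26 [ 433.5 -289.5  150.4]
```

View pics/crop_top.png

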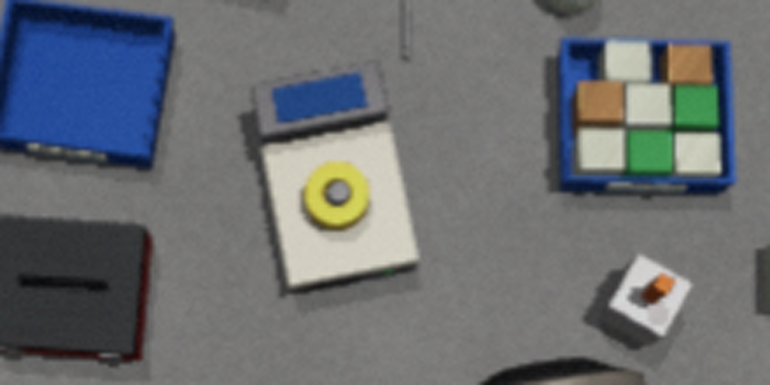

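The crop confirms it: yellow ring around a steel spindle on the white deck, at crop (337,193). The orange handle is at crop (658,287) in its stand, and the empty bin is at the upper left. The heights match (roll top about 96, pin top 152, stand 82). I'll look closely at the pin on the way to the roll.

Call:
arm_command --targets "0.04 0.033 0.01 0 0 0 0.0918; 0.08 0.066 0.02 0 0 0 0.0918; 0.12 0.099 0.03 0 0 0 0.0918; 0.155 0.128 0.04 0 0 0 0.0918; 0.19 0.157 0.05 0 0 0 0.0918"

```text
time: 0.6
tool_pos: [370.8, -335.2, 276.6]
tcp_rot: [-3.141, 0.0, 0.351]
contact_force: [0.8, -0.9, 0.0]
grip_width: 91.8
```

Call:
arm_command --targets "0.03 0.025 0 0 0 0 0.0918; 0.05 0.043 0 0 0 0 0.0918; 0.06 0.049 0 0 0 0 0.0918; 0.06 0.049 0 0 0 0 0.0918"

```text
time: 1.0
tool_pos: [430.4, -287.2, 276.0]
tcp_rot: [-3.141, 0.0, 0.354]
contact_force: [0.7, -0.6, 0.3]
grip_width: 92.0
```

Run:
```python
from h import *
o=get_obs(); c=capture('wrist'); save('w1.png',c['color']); np.savez('w1.npz',o=np.array(o,dtype=object),**c)
print(o['tool_pos'],o['tcp_rot'],np.round(c['tool_from_camera'],3))
P=cloud(c,o); hsv=cv2.cvtColor(c['color'],cv2.COLOR_RGB2HSV).astype(int)
m=(hsv[...,0]<16)&(hsv[...,1]>140)&(hsv[...,2]>80)
Q=P[m]; print(m.sum(),np.nanmedian(Q,0))
t=m&(abs(P[...,2]-152)<4); ys,xs=np.nonzero(t); print(t.sum())
if t.sum(): print(xs.mean(),ys.mean(),[np.round(a,1) for a in cv2.minAreaRect(onplane(c,np.c_[xs,ys],152,o)[:,:2].astype(np.float32))])
s=abs(P[...,2]-82)<4; s&=(abs(P[...,0]-431)<60)&(abs(P[...,1]+287)<60); ys,xs=np.nonzero(s); print(s.sum(),[np.round(a,1) for a in cv2.minAreaRect(onplane(c,np.c_[xs,ys],82,o)[:,:2].astype(np.float32))])
```

```text
[ 430.41626131 -287.19555586  276.00469014] [-3.14117434e+00  4.69890735e-04  3.53956231e-01] [[ 1.00000e-03 -9.62000e-01 -2.75000e-01  7.36580e+01]
 [ 1.00000e+00  1.00000e-03 -0.00000e+00  2.48000e-01]
 [ 0.00000e+00 -2.75000e-01  9.62000e-01 -1.57665e+02]
 [ 0.00000e+00  0.00000e+00  0.00000e+00  1.00000e+00]]
573 [ 434.10594031 -287.00484068  150.2568826 ]
322
323.444099378882 193.34782608695653 [array([ 431.7, -288.1]), array([16.2, 15.9]), np.float64(61.1)]
2482 [array([ 431.2, -288.3]), array([60.2, 60.2]), np.float64(62.9)]
```

View pics/w1.png

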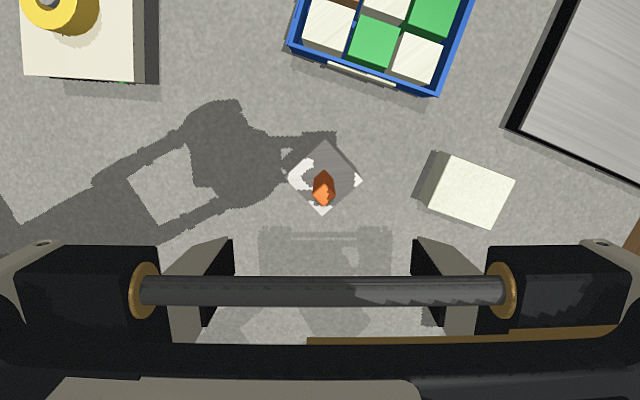

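Wrist view 1: the pin's orange top is at (323,185), centred on the stand (16 mm square, yaw about 62°, position (431.5,-288)). The roll is at (55,5). Now over to the roll.

Call:
arm_command --targets "0.011 0.045 0 0 0 -2 0.0918; 0.022 0.09 -0.01 0 0 -4 0.0918; 0.034 0.135 -0.02 0 0 -5.4 0.0918; 0.045 0.18 -0.03 0 0 -5.4 0.0918; 0.056 0.225 -0.04 0 0 -5.4 0.0918"

```text
time: 1.55
tool_pos: [485.4, -62.9, 236.1]
tcp_rot: [3.141, 0.0, 0.255]
contact_force: [1.0, -0.2, 0.3]
grip_width: 91.8
```

Call:
arm_command --targets "0.012 0.045 -0.01 0 0 0 0.0918; 0.022 0.075 -0.02 0 0 0 0.0918; 0.024 0.087 -0.02 0 0 0 0.0918; 0.024 0.087 -0.02 0 0 0 0.0918"

```text
time: 1.95
tool_pos: [509.7, 24.0, 216.3]
tcp_rot: [3.141, 0.001, 0.258]
contact_force: [-0.7, -0.7, 0.9]
grip_width: 91.6
```

Run:
```python
from h import *
o=get_obs(); c=capture('wrist'); save('w2.png',c['color'])
print(o['tool_pos'],o['tcp_rot'])
P=cloud(c,o); hsv=cv2.cvtColor(c['color'],cv2.COLOR_RGB2HSV).astype(int)
m=(abs(hsv[...,0]-28)<7)&(hsv[...,1]>120)&(hsv[...,2]>60)
print(m.sum(),np.nanmedian(P[m],0))
near=(abs(P[...,0]-511)<40)&(abs(P[...,1]-24)<40)
t=near&(abs(P[...,2]-96)<2)&m; ys,xs=np.nonzero(t)
W=onplane(c,np.c_[xs,ys],96,o)[:,:2].astype(np.float32); print('ring',t.sum(),xs.mean(),ys.mean(),cv2.minEnclosingCircle(W),np.median(P[t][:,2]))
s=near&(P[...,2]>97.8)&(P[...,2]<104)&~m; ys,xs=np.nonzero(s)
W=onplane(c,np.c_[xs,ys],100,o)[:,:2].astype(np.float32); print('spindle',s.sum(),cv2.minEnclosingCircle(W) if len(W) else '')
d=(abs(P[...,2]-60)<2)&(abs(P[...,0]-500)<150)&(abs(P[...,1]-24)<120)
ys,xs=np.nonzero(d);print('deck',d.sum(),[np.round(a,1) for a in cv2.minAreaRect(onplane(c,np.c_[xs,ys],60,o)[:,:2].astype(np.float32))])
```

```text
[509.66993913  23.96796089 216.29651874] [3.14138911e+00 8.15082911e-04 2.58430256e-01]
3644 [514.64785596  25.69083748  95.43134756]
ring 3182 321.99717159019485 191.35795097423005 ((512.382080078125, 24.415416717529297), 31.625192642211914) 95.54557628903169
spindle 418 ((512.7378540039062, 22.644779205322266), 10.22720718383789)
deck 14834 [array([509.2,  22.1]), array([143.9, 129.9]), np.float64(14.8)]
```

View pics/w2.png

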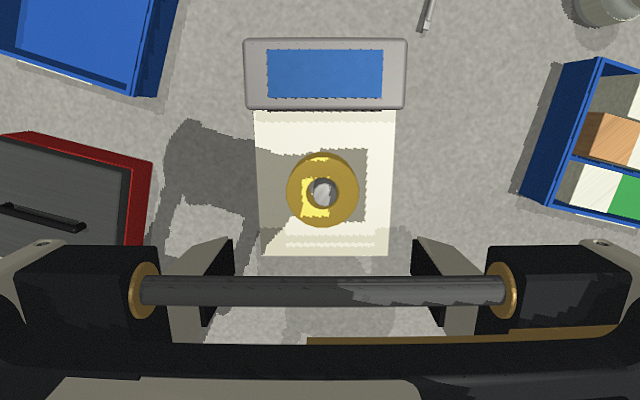

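Wrist view 2: the ring is at (322,191), centred at (512.4,24.4) with r 31.6. The spindle is at (512.7,22.6) and the deck yaw is 14.8°, all matching the given sizes. Descending to grip.

Call:
arm_command --targets "0.0025 0 -0.04 0 0 0 0.0918; 0.0025 0 -0.08 0 0 0 0.0918; 0.0025 0 -0.12 0 0 0 0.0918; 0.0025 0 -0.14 0 0 0 0.0918; 0.0025 0 -0.15 0 0 0 0.0918"

```text
time: 2.5
tool_pos: [511.3, 22.0, 65.0]
tcp_rot: [-3.141, 0.003, 0.255]
contact_force: [0.2, 0.2, -0.2]
grip_width: 91.7
```

Call:
arm_command --targets "0 0 0 0 0 0 0.055; 0 0 0 0 0 0 0.055; 0 0 0 0 0 0 0.055; 0 0 0 0 0 0 0.055; 0 0 0 0 0 0 0.055"

```text
time: 3.0
tool_pos: [513.0, 24.1, 67.6]
tcp_rot: [3.14, -0.002, 0.258]
contact_force: [-1.4, -1.8, 5.9]
grip_width: 64.0
```

Call:
arm_command --targets "0 0 0.015 0 0 0 0.055; 0 0 0.035 0 0 0 0.055; 0 0 0.06 0 0 0 0.055; 0 0 0.08 0 0 0 0.055; 0 0 0.09 0 0 0 0.055"

```text
time: 3.5
tool_pos: [513.0, 24.3, 158.3]
tcp_rot: [3.14, -0.003, 0.258]
contact_force: [0.0, 0.3, -0.8]
grip_width: 63.8
```

Run:
```python
from h import *
o=get_obs();print(o['tool_pos'],o['grip_width'],o['contact_force'])
c=capture('scene'); P=cloud(c); hsv=cv2.cvtColor(c['color'],cv2.COLOR_RGB2HSV).astype(int)
m=(abs(hsv[...,0]-28)<7)&(hsv[...,1]>130)&(hsv[...,2]>70)&(abs(P[...,0]-515)<60)&(abs(P[...,1]-24)<60)
print(m.sum(),np.nanpercentile(P[m],[2,50,98],axis=0))
t=dict(np.load('top0.npz')); T=cloud(t)
b=(abs(T[...,2]-55)<5)&(abs(T[...,0]-623)<120)&(abs(T[...,1]-297)<120)&(cv2.cvtColor(t['color'],cv2.COLOR_RGB2HSV)[...,1]>120)
ys,xs=np.nonzero(b); print('bin rim',b.sum(),[np.round(a,1) for a in cv2.minAreaRect(onplane(t,np.c_[xs,ys],55)[:,:2].astype(np.float32))])
```

```text
[513.03010611  24.27982515 158.3318295 ] 63.763663738049075 [ 0.02010163  0.25993601 -0.75246521]
372 [[494.853013    -2.56461463 154.00789011]
 [533.9751624   23.04062343 179.24090696]
 [544.43086323  49.15790453 187.25326837]]
bin rim 224 [array([628.2, 297.4]), array([175.9, 149.6]), np.float64(85.3)]
```

Lift confirmed: the roll's bottom is at about 152. The bin rim rectangle is centred at (628,297), 176x150, which fits. Carrying it over.

Call:
arm_command --targets "0.012 0.03 0.005 0 0 -4 0.055; 0.028 0.07 0.005 0 0 -8 0.055; 0.044 0.11 0.005 0 0 -12 0.055; 0.06 0.15 0.005 0 0 -16 0.055; 0.076 0.19 0.005 0 0 -19.5 0.055"

```text
time: 4.05
tool_pos: [588.2, 215.8, 160.2]
tcp_rot: [3.141, 0.002, -0.086]
contact_force: [0.4, 0.7, -0.4]
grip_width: 63.4
```

Call:
arm_command --targets "0.015 0.038 0 0 0 0 0.055; 0.028 0.065 0 0 0 0 0.055; 0.036 0.083 0 0 0 0 0.055; 0.036 0.083 -0.02 0 0 0 0.055; 0.036 0.083 -0.05 0 0 0 0.055"

```text
time: 4.55
tool_pos: [625.0, 298.4, 111.1]
tcp_rot: [-3.141, -0.002, -0.081]
contact_force: [0.2, 0.3, -1.2]
grip_width: 63.6
```

Run:
```python
from h import *
o=get_obs();print(o['tool_pos'],o['tcp_rot'],o['grip_width'],o['contact_force'],np.round(o['joint_positions'],2))
c=capture('wrist'); P=cloud(c,o); s=cv2.cvtColor(c['color'],cv2.COLOR_RGB2HSV).astype(int)
b=(abs(P[...,2]-55)<4)&(abs(s[...,0]-112)<12)&(s[...,1]>100)&(abs(P[...,0]-623)<120)&(abs(P[...,1]-297)<120)
print(b.sum(),np.percentile(P[b],[1,50,99],axis=0).round(1))
save('w3.png',c['color'])
```

```text
[624.95427916 298.42440724 111.07848502] [-3.14071274e+00 -2.44779312e-03 -8.13122418e-02] 63.608990905056615 [ 0.15156031  0.34251932 -1.23449675] [ 0.34  0.74  1.15 -0.    1.24  1.99]
4010 [[589.1 210.1  51.2]
 [682.3 285.7  54.5]
 [707.1 384.4  56.2]]
```

View pics/w3.png

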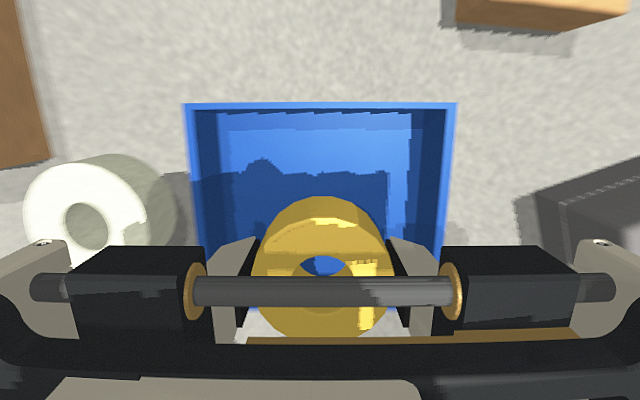

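Wrist view 3: the roll is in the jaws at (320,265), over the empty bin at (320,180). The bin centre works out at about (628,297). Lowering and releasing.

Call:
arm_command --targets "0.002 0 -0.03 0 0 0 0.055; 0.002 0 -0.06 0 0 0 0.055; 0.002 0 -0.08 0 0 0 0.055; 0.002 0 -0.092 0 0 0 0.055; 0.002 0 -0.096 0 0 0 0.055"

```text
time: 5.1
tool_pos: [625.4, 296.8, 13.7]
tcp_rot: [3.14, 0.003, -0.083]
contact_force: [-0.3, 0.5, 0.0]
grip_width: 63.8
```

Call:
arm_command --targets "0 0 0 0 0 0 0.055; 0 0 0 0 0 0 0.0918; 0 0 0 0 0 0 0.0918; 0 0 0 0 0 0 0.0918; 0 0 0 0 0 0 0.0918"

```text
time: 5.6
tool_pos: [626.6, 297.3, 16.2]
tcp_rot: [-3.141, -0.001, -0.083]
contact_force: [1.3, 0.9, -0.4]
grip_width: 89.8
```

Call:
arm_command --targets "0 0 0.02 0 0 0 0.0918; 0 0 0.06 0 0 0 0.0918; 0 0 0.1 0 0 0 0.0918; 0 0 0.14 0 0 0 0.0918; 0 0 0.18 0 0 0 0.0918"

```text
time: 6.1
tool_pos: [626.1, 297.1, 197.5]
tcp_rot: [-3.141, -0.0, -0.083]
contact_force: [0.2, -0.2, -0.5]
grip_width: 91.6
```

Call:
arm_command --targets "-0.02 -0.045 0.01 0 0 4 0.0918; -0.04 -0.09 0.02 0 0 8 0.0918; -0.058 -0.135 0.03 0 0 12 0.0918; -0.075 -0.18 0.03 0 0 16 0.0918; -0.092 -0.225 0.03 0 0 19.5 0.0918"

```text
time: 6.6
tool_pos: [533.4, 70.7, 226.3]
tcp_rot: [3.141, -0.002, 0.261]
contact_force: [1.3, -0.2, -0.4]
grip_width: 91.5
```

Call:
arm_command --targets "-0.02 -0.025 0 0 0 0 0.0918; -0.04 -0.047 0 0 0 0 0.0918; -0.045 -0.053 0 0 0 0 0.0918; -0.045 -0.053 0 0 0 0 0.0918"

```text
time: 7.0
tool_pos: [489.2, 18.7, 226.0]
tcp_rot: [3.141, -0.001, 0.256]
contact_force: [-0.4, -0.2, -0.6]
grip_width: 91.5
```

Run:
```python
from h import *
t=capture('top'); T=cloud(t); s=cv2.cvtColor(t['color'],cv2.COLOR_RGB2HSV).astype(int)
m=(abs(s[...,0]-28)<7)&(s[...,1]>120)&(s[...,2]>60)&(abs(T[...,0]-628)<90)&(abs(T[...,1]-297)<90)
print('roll',m.sum(),np.nanmedian(T[m],0))
o=get_obs(); c=capture('wrist'); save('w4.png',c['color'][80:280,180:480].repeat(2,0).repeat(2,1)); P=cloud(c,o); s=cv2.cvtColor(c['color'],cv2.COLOR_RGB2HSV).astype(int)
print(o['tool_pos'],o['tcp_rot'])
near=(abs(P[...,0]-490)<45)&(abs(P[...,1]-18)<45)
sp=near&(abs(P[...,2]-100)<2.5); ys,xs=np.nonzero(sp); print('spindle',sp.sum(),cv2.minEnclosingCircle(onplane(c,np.c_[xs,ys],100,o)[:,:2].astype(np.float32)))
red=near&((s[...,0]<8)|(s[...,0]>172))&(s[...,1]>120)
ys,xs=np.nonzero(red); print('red',red.sum(),xs.mean(),ys.mean(),np.nanmedian(P[red],0).round(1),np.nanpercentile(P[red][:,2],[5,95]))
print('on z46',cv2.minEnclosingCircle(onplane(c,np.c_[xs,ys],46,o)[:,:2].astype(np.float32)))
h=near&((P[...,2]<57)|red)
n,l,st,ce=cv2.connectedComponentsWithStats(h.astype(np.uint8))
for i in range(1,n):
  if st[i,4]>30:
    ys,xs=np.nonzero(l==i); print('hole',st[i],cv2.minEnclosingCircle(onplane(c,np.c_[xs,ys],60,o)[:,:2].astype(np.float32)))
d=(abs(P[...,2]-60)<2)&(abs(P[...,0]-500)<150)&(abs(P[...,1]-24)<120)
ys,xs=np.nonzero(d);print('deck',d.sum(),[np.round(a,1) for a in cv2.minAreaRect(onplane(c,np.c_[xs,ys],60,o)[:,:2].astype(np.float32))])
```

```text
roll 210 [624.19562893 296.03405039  38.94035615]
[489.85424143  19.37468182 225.93505892] [ 3.14138535e+00 -1.47612764e-03  2.56808344e-01]
spindle 431 ((512.5684204101562, 22.522125244140625), 10.236324310302734)
red 69 324.15942028985506 183.3913043478261 [488.1  16.3  45.4] [44.11149427 46.72192343]
on z46 ((488.8837890625, 16.51372718811035), 5.802337646484375)
hole [318 180  14  11 126] ((490.435546875, 16.758474349975586), 6.677042007446289)
deck 18343 [array([509.7,  22.4]), array([144. , 130.2]), np.float64(14.7)]
```

View pics/w4.png

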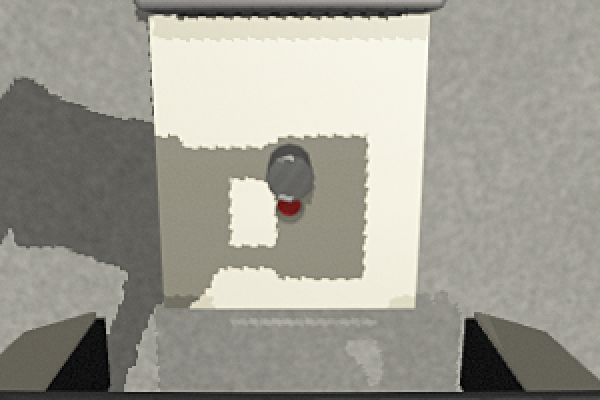

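The hole is visible at crop (289,207), just below the spindle. Three estimates agree: the direct fit gives (490.4,16.8), spindle minus 23 mm gives (490.3,16.7), and the deck rectangle gives (489.9,17.2). The red is at z 45.4, where 46 is expected. The roll is in the bin with its top at about 39. Now to the pin.

Call:
arm_command --targets "-0.008 -0.04 0 0 0 7 0.0918; -0.016 -0.085 0 0 0 14 0.0918; -0.025 -0.13 0 0 0 21 0.0918; -0.034 -0.175 0 0 0 28 0.0918; -0.042 -0.22 0 0 0 35 0.0918"

```text
time: 7.6
tool_pos: [448.0, -201.8, 225.4]
tcp_rot: [3.141, -0.0, 0.875]
contact_force: [0.8, -0.5, 0.6]
grip_width: 92.1
```

Call:
arm_command --targets "-0.009 -0.045 0 0 0 6 0.0918; -0.015 -0.075 0 0 0 12 0.0918; -0.0168 -0.0883 0 0 0 12.7 0.0918; -0.0168 -0.0883 0 0 0 12.7 0.0918"

```text
time: 8.0
tool_pos: [431.3, -290.4, 224.9]
tcp_rot: [3.141, -0.0, 1.089]
contact_force: [0.1, 0.5, -0.6]
grip_width: 91.6
```

Run:
```python
from h import *
o=get_obs(); c=capture('wrist'); print(o['tool_pos'],o['tcp_rot'],np.round(o['joint_positions'],2))
P=cloud(c,o); hsv=cv2.cvtColor(c['color'],cv2.COLOR_RGB2HSV).astype(int)
m=(hsv[...,0]<16)&(hsv[...,1]>140)&(hsv[...,2]>50)&(abs(P[...,2]-152)<4); ys,xs=np.nonzero(m)
print(m.sum(),[np.round(a,1) for a in cv2.minAreaRect(onplane(c,np.c_[xs,ys],152,o)[:,:2].astype(np.float32))])
```

```text
[ 431.26538448 -290.39620568  224.89470897] [ 3.14147510e+00 -1.81873008e-06  1.08872635e+00] [-0.74  0.33  1.54  0.    1.27 -0.26]
411 [array([ 430.9, -286.6]), array([15.1, 13.8]), np.float64(62.4)]
```

Call:
arm_command --targets "0 0.001 -0.04 0 0 0 0.0918; 0 0.001 -0.08 0 0 0 0.0918; 0 0.001 -0.11 0 0 0 0.0918; 0 0.001 -0.123 0 0 0 0.0918; 0 0.001 -0.127 0 0 0 0.0918"

```text
time: 8.55
tool_pos: [430.7, -285.8, 96.7]
tcp_rot: [-3.138, -0.001, 1.092]
contact_force: [-0.7, -0.2, -0.3]
grip_width: 91.7
```

Call:
arm_command --targets "0 0 0 0 0 0 0.005; 0 0 0 0 0 0 0.005; 0 0 0 0 0 0 0.005; 0 0 0 0 0 0 0.005; 0 0 0 0 0 0 0.005"

```text
time: 9.05
tool_pos: [430.7, -288.3, 99.0]
tcp_rot: [3.14, 0.0, 1.09]
contact_force: [0.1, 0.1, 0.4]
grip_width: 55.8
```

Call:
arm_command --targets "0 0 0 0 0 0 0.005; 0 0 0 0 0 0 0.005; 0 0 0 0 0 0 0.005; 0 0 0 0 0 0 0.005; 0 0 0 0 0 0 0.005"

```text
time: 9.55
tool_pos: [430.5, -288.1, 98.4]
tcp_rot: [3.142, 0.0, 1.09]
contact_force: [-0.2, 0.6, 0.6]
grip_width: 16.2
```

Call:
arm_command --targets "0 0 0 0 0 0 0.005; 0 0 0 0 0 0 0.005; 0 0 0.01 0 0 0 0.005; 0 0 0.025 0 0 0 0.005; 0 0 0.04 0 0 0 0.005"

```text
time: 10.05
tool_pos: [430.5, -288.0, 139.4]
tcp_rot: [-3.141, -0.0, 1.09]
contact_force: [0.3, 0.0, -1.0]
grip_width: 15.9
```

Call:
arm_command --targets "0 0 0.02 0 0 0 0.005; 0 0 0.04 0 0 0 0.005; 0 0 0.06 0 0 0 0.005; 0 0 0.075 0 0 0 0.005; 0 0 0.08 0 0 0 0.005"

```text
time: 10.55
tool_pos: [431.1, -288.6, 220.7]
tcp_rot: [3.138, 0.001, 1.09]
contact_force: [-0.2, 0.1, -0.7]
grip_width: 15.6
```

```bash
cat > pin.py <<'E'
from h import *
# pin in scene+top depth near the tool: orange & steel shank below it
o=get_obs(); c=capture('scene'); P=cloud(c); tp=np.array(o['tool_pos']); print(tp.round(1),np.round(o['tcp_rot'],4),o['grip_width'],np.round(o['contact_force'],1))
near=(np.hypot(P[...,0]-tp[0],P[...,1]-tp[1])<35)
z=P[...,2]; s=cv2.cvtColor(c['color'],cv2.COLOR_RGB2HSV).astype(int)
Q=P[near&(z<tp[2]-37)&(z>tp[2]-105)&(z>64)]; print('shank pts',len(Q))
for a in range(40,100,10):
    q=Q[(tp[2]-Q[:,2]>=a)&(tp[2]-Q[:,2]<a+10)]
    if len(q): print(a,len(q),q.mean(0).round(1))
ys,xs=np.nonzero(near&(s[...,0]<16)&(s[...,1]>130)); print('orange z',np.nanpercentile(z[ys,xs],[1,99]) if len(xs) else None)
print('lowest',np.sort(Q[:,2])[:5].round(1))
ys,xs=np.nonzero(near&(z<tp[2]+20)&(z>64))
if len(xs): x,y=int(xs.mean()),int(ys.mean()); save('pin_%d.png'%int(o['time']*100),cv2.resize(c['color'][max(0,y-60):y+60,max(0,x-70):x+70],None,fx=4,fy=4)); print(x,y)
E
python3 pin.py
```

```text
[ 431.1 -288.6  220.7] [3.1381e+00 9.0000e-04 1.0902e+00] 15.615980614286993 [-0.2  0.1 -0.7]
shank pts 51
40 10 [ 433.  -289.8  176.1]
50 11 [ 434.  -289.3  165.6]
60 8 [ 434.8 -290.2  155.6]
70 9 [ 434.3 -290.1  145.8]
80 9 [ 433.4 -289.3  135.3]
90 2 [ 432.8 -292.1  129.7]
orange z [205.45665832 299.94378488]
lowest [129.5 129.8 131.2 131.4 132.1]
209 189
```

The pin is held vertically with its axis at about (430.9,-288.3) and its tip about 91 mm below the TCP, as expected. Moving it over the hole.

Call:
arm_command --targets "0.007 0.035 0 0 0 0 0.005; 0.016 0.08 0 0 0 0 0.005; 0.024 0.125 0 0 0 0 0.005; 0.033 0.17 0 0 0 0 0.005; 0.042 0.215 0 0 0 0 0.005"

```text
time: 11.1
tool_pos: [472.1, -71.3, 217.8]
tcp_rot: [-3.141, 0.0, 1.09]
contact_force: [0.9, -0.7, -0.2]
grip_width: 16.0
```

Call:
arm_command --targets "0.008 0.04 0 0 0 0 0.005; 0.014 0.07 0 0 0 0 0.005; 0.0172 0.088 0 0 0 0 0.005; 0.0174 0.09 0 0 0 0 0.005; 0.0174 0.09 0 0 0 0 0.005"

```text
time: 11.6
tool_pos: [489.5, 17.1, 217.9]
tcp_rot: [-3.141, 0.001, 1.091]
contact_force: [0.8, -0.2, -0.5]
grip_width: 15.6
```

```bash
python3 pin.py
python3 - <<'E'
from h import *
for i in range(3):
    o=get_obs(); c=capture('top'); print(np.round(o['tool_pos'],1))
c=capture('scene');P=cloud(c)
m=(abs(P[...,2]-99.5)<2)&(abs(P[...,0]-512)<14)&(abs(P[...,1]-23)<14);ys,xs=np.nonzero(m);print('spindle top scene',m.sum(),onplane(c,np.c_[xs,ys],100).mean(0),P[m].mean(0))
E
ls pics
```

```text
[489.5  17.1 217.9] [-3.1407e+00  7.0000e-04  1.0913e+00] 15.615968631336239 [ 0.8 -0.2 -0.5]
shank pts 51
40 9 [491.4  13.7 173.3]
50 10 [491.5  13.7 163.3]
60 11 [491.8  13.6 152.4]
70 6 [491.1  13.8 142.6]
80 11 [492.   13.8 133.8]
90 1 [490.1  11.3 127.7]
orange z [200.48742021 325.38009631]
lowest [127.7 128.4 129.7 130.7 131.8]
325 170
[489.6  16.4 218. ]
[489.6  16.1 218.1]
[489.7  16.  218.2]
spindle top scene 25 [515.68719452  19.55290408 100.        ] [514.41818965  20.08670052  98.96110797]
crop_top.png
pin_1055.png
pin_1160.png
scene0.png
top0.png
w1.png
w2.png
w3.png
w4.png
```

```bash
cat > rel.py <<'E'
from h import *
o=get_obs(); c=capture('wrist'); P=cloud(c,o); tp=np.array(o['tool_pos']); print(tp.round(1))
c['color'][::1]; save('w_%d.png'%int(o['time']*100),cv2.resize(c['color'][60:260,200:440],None,fx=2.5,fy=2.5))
R,t=cam(c,o)
near=np.hypot(P[...,0]-tp[0],P[...,1]-tp[1])<20
q=near&(P[...,2]>tp[2]-92)&(P[...,2]<tp[2]-36)&(np.hypot(P[...,0]-512.5,P[...,1]-22.6)>12)
print('shank',q.sum())
for a in range(36,96,8):
    k=q&(tp[2]-P[...,2]>=a)&(tp[2]-P[...,2]<a+8)
    if k.sum():
        Q=P[k]; ys,xs=np.nonzero(k); d=t[:2]-Q.mean(0)[:2]; d/=np.linalg.norm(d); print(a,k.sum(),'px',xs.mean().round(1),ys.mean().round(1),'surf',Q.mean(0).round(1),'axis~',(Q.mean(0)[:2]-2.8*d).round(1))
sp=(abs(P[...,2]-100)<2.5)&(np.hypot(P[...,0]-512.5,P[...,1]-22.6)<16); ys,xs=np.nonzero(sp)
if len(xs): print('spindle',sp.sum(),cv2.minEnclosingCircle(onplane(c,np.c_[xs,ys],100,o)[:,:2].astype(np.float32)))
d=(abs(P[...,2]-60)<2)&(abs(P[...,0]-500)<150)&(abs(P[...,1]-24)<120)
ys,xs=np.nonzero(d);print('deck',d.sum(),[np.round(a,1) for a in cv2.minAreaRect(onplane(c,np.c_[xs,ys],60,o)[:,:2].astype(np.float32))])
E
python3 rel.py; ls pics|grep w_
```

```text
[489.8  16.  218.4]
shank 249
36 52 px 322.6 224.9 surf [491.   18.  178.9] axis~ [489.8  15.5]
44 40 px 322.5 220.0 surf [491.2  18.4 170.7] axis~ [489.9  15.9]
52 37 px 322.7 216.1 surf [491.3  18.3 162.5] axis~ [490.   15.8]
60 34 px 322.4 212.4 surf [491.1  18.4 154.5] axis~ [489.8  15.9]
68 33 px 322.5 209.4 surf [491.1  18.1 146.3] axis~ [489.8  15.6]
76 29 px 322.4 206.0 surf [491.   18.2 138.2] axis~ [489.7  15.7]
84 24 px 322.5 203.3 surf [491.1  18.1 131. ] axis~ [489.9  15.6]
spindle 448 ((512.295166015625, 23.30470848083496), 10.358721733093262)
deck 17849 [array([509.5,  22. ]), array([145.9, 130.2]), np.float64(14.8)]
w_1185.png
```

The pin axis measures (489.8,15.7) against the hole at (490.1,17.0), all in the same wrist frame, and it is vertical. So a nudge of +1.2 mm in y, then down to just above the deck.

Call:
arm_command --targets "0.0003 0.0012 -0.015 0 0 0 0.005; 0.0003 0.0012 -0.035 0 0 0 0.005; 0.0003 0.0012 -0.05 0 0 0 0.005; 0.0003 0.0012 -0.058 0 0 0 0.005; 0.0003 0.0012 -0.06 0 0 0 0.005"

```text
time: 12.4
tool_pos: [489.8, 17.8, 157.7]
tcp_rot: [-3.14, 0.001, 1.089]
contact_force: [-0.5, 0.2, -0.3]
grip_width: 16.1
```

```bash
python3 rel.py; ls pics|grep w_
```

```text
[489.8  17.8 157.7]
shank 242
36 47 px 322.3 224.4 surf [491.   20.1 117.9] axis~ [489.7  17.6]
44 37 px 322.4 220.0 surf [491.1  20.2 109.9] axis~ [489.8  17.7]
52 38 px 322.4 216.2 surf [491.1  20.2 102.1] axis~ [489.8  17.7]
60 35 px 322.7 212.4 surf [491.3  20.2  93.9] axis~ [490.   17.7]
68 32 px 322.5 209.2 surf [491.   20.   85.8] axis~ [489.7  17.6]
76 27 px 322.3 206.1 surf [490.9  20.1  77.9] axis~ [489.6  17.6]
84 26 px 322.5 203.5 surf [491.   19.9  70.3] axis~ [489.7  17.4]
spindle 692 ((512.2574462890625, 23.514707565307617), 10.291025161743164)
deck 24176 [array([509.4,  22.8]), array([146. , 130.1]), np.float64(14.3)]
w_1185.png
w_1240.png
```

The pin axis is (489.8,17.6) and the hole, from the spindle in the same view, is (490.0,17.7). Inserting.

Call:
arm_command --targets "0 0 -0.006 0 0 0 0.005; 0 0 -0.011 0 0 0 0.005; 0 0 -0.015 0 0 0 0.005; 0 0 -0.018 0 0 0 0.005; 0 0 -0.018 0 0 0 0.005"

```text
time: 12.95
tool_pos: [490.0, 18.1, 140.0]
tcp_rot: [-3.141, 0.0, 1.09]
contact_force: [-0.2, -0.0, -0.8]
grip_width: 16.0
```

Call:
arm_command --targets "0 0 -0.002 0 0 0 0.005; 0 0 -0.004 0 0 0 0.005; 0 0 -0.006 0 0 0 0.005; 0 0 -0.006 0 0 0 0.005; 0 0 -0.006 0 0 0 0.005"

```text
time: 13.45
tool_pos: [490.4, 18.1, 134.7]
tcp_rot: [3.141, -0.0, 1.09]
contact_force: [0.1, 0.4, 2.3]
grip_width: 16.5
```

Contact force is about 3 N at tip z of about 43.5, which fits the button's spring. Pressing on.

Call:
arm_command --targets "0 0 -0.001 0 0 0 0.005; 0 0 -0.002 0 0 0 0.005; 0 0 -0.003 0 0 0 0.005; 0 0 -0.003 0 0 0 0.005; 0 0 -0.003 0 0 0 0.005"

```text
time: 13.95
tool_pos: [490.4, 18.1, 131.5]
tcp_rot: [3.141, -0.0, 1.09]
contact_force: [-0.4, 0.8, 4.4]
grip_width: 15.8
```

Call:
arm_command --targets "0 0 -0.0005 0 0 0 0.005; 0 0 -0.001 0 0 0 0.005; 0 0 -0.001 0 0 0 0.005; 0 0 -0.001 0 0 0 0.005; 0 0 -0.001 0 0 0 0.005"

```text
time: 14.45
tool_pos: [490.5, 18.1, 131.1]
tcp_rot: [3.141, -0.0, 1.09]
contact_force: [-1.7, -0.5, 9.6]
grip_width: 15.7
```

Force jumped to about 10 N at tip z of about 40, so it's on the stop. Holding, then a last check.

Call:
arm_command --targets "0 0 0 0 0 0 0.005; 0 0 0 0 0 0 0.005; 0 0 0 0 0 0 0.005; 0 0 0 0 0 0 0.005; 0 0 0 0 0 0 0.005"

```text
time: 14.95
tool_pos: [490.4, 18.1, 131.1]
tcp_rot: [3.141, -0.0, 1.09]
contact_force: [-1.5, 0.3, 10.1]
grip_width: 15.6
```

```bash
python3 rel.py
python3 - <<'E'
from h import *
t=capture('top'); T=cloud(t); s=cv2.cvtColor(t['color'],cv2.COLOR_RGB2HSV).astype(int)
m=(abs(s[...,0]-28)<7)&(s[...,1]>120)&(s[...,2]>60)&(abs(T[...,0]-628)<90)&(abs(T[...,1]-297)<90)
print('roll',m.sum(),np.nanmedian(T[m],0))
save('final.png',capture('scene')['color'])
o=get_obs(); print(o['time'],o['contact_force'],o['grip_width'],o['tool_pos'])
E
```

```text
[490.4  18.1 131.1]
shank 1570
36 48 px 322.2 224.4 surf [491.6  20.4  91.1] axis~ [490.3  17.9]
44 38 px 322.3 219.9 surf [491.8  20.5  83.2] axis~ [490.5  18.1]
52 37 px 322.5 216.1 surf [491.9  20.6  75.5] axis~ [490.6  18.1]
60 31 px 322.4 212.4 surf [491.8  20.5  67.1] axis~ [490.5  18. ]
68 1316 px 315.5 209.8 surf [487.2  22.3  59.5] axis~ [485.8  19.9]
76 53 px 322.2 212.7 surf [489.3  16.   51.8] axis~ [488.1  13.5]
84 47 px 321.5 211.5 surf [487.9  14.4  42.2] axis~ [486.6  11.9]
spindle 871 ((512.4347534179688, 23.468154907226562), 10.411240577697754)
deck 27758 [array([509.8,  22.4]), array([145.8, 130. ]), np.float64(14.8)]
roll 208 [622.76468613 296.81902932  38.93555096]
15.1 [-1.99619968  0.14981562  8.96832014] 15.769718051109903 [490.46746152  18.07259506 131.12665935]
```

View pics/final.png

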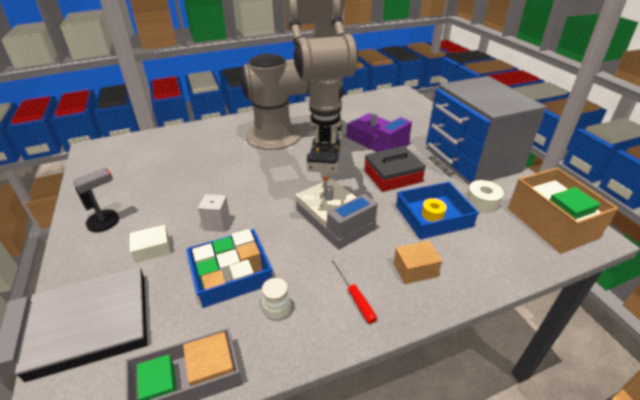

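The final view shows the roll in the empty bin at (434,209), the pin in the printer's hole under the gripper at (325,185), and everything else in place. Handing in.

```bash
python3 -c "
from plant import *
print(close_job()); o=get_obs(); print(o['time'],o['contact_force'],o['grip_width'])"
```

```text
the job is handed in; nothing more can be done
None
the job is handed in; nothing more can be done
```

I put the yellow roll in the empty blue bin, drew the pin out of its stand and pushed the red button to its stop through the deck hole. I handed in while still gripping the pin and pressing. The hand-in gives no verdict, so the results below are my own readings.

- **Roll:** it lies in the bin at about (623, 297) mm, with its top at about 39 mm. That is 5 mm or less from the bin's measured centre.
- **Button:** the pin tip is at about 40 mm, where the button should be when fully down. The force went from about 3 N to about 10 N at the end of travel, and held at 9–10 N.
- **Grip and alignment:** the fingers still held the handle at 15.8 mm. The pin axis was within about 1 mm of the hole's centre.
- **Other objects:** nothing else looks moved in the last scene picture. I checked this by eye only.
- **Readings that differed:** the scene camera put the pin axis 1–2 mm away from the wrist camera's reading, within the stated calibration. I used the wrist camera. Below deck level the wrist depth points mix deck and hole, so I worked out the tip height from the tool position.

The job took about 15 s of the 69 s allowed.

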